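Fit the runner onto the bent guide rod and bring it home

ROBOT

A 7-joint arm with a two-finger parallel gripper is mounted at the origin on the work surface. World frame = base frame: x ahead of the robot, y to its left, z up, the work surface at z = 0. Lengths are in m, angles in rad, forces in N, time in s.
With the tool pointing down it reaches from about 0.35 to 0.9 m from the base axis. Payload 8.1 kg.
Tool frame: the origin (TCP) lies at the very end of the fingers, on their centre line; the grasp point (between the pads) lies grip_point_offset behind it (grip_point_offset is the distance from the TCP to the grasp point, in m); z points along the fingers, y is the direction in which the jaws open and shut (so a half turn about z gives the same grasp; the last joint's range is limited). The gripper opens to 92 mm and grips with 3 to 60 N. Pads are 19 mm wide; open, the fingers measure 130 mm over their backs; the gripper's body (75 mm by 190 mm) begins 47 mm behind the grasp point.
Start: joints at [-1.323, 0.434, 0.025, 1.573, -0.012, 1.134, -0.075], TCP at [0.215, 0.587, 0.227] pointing down, gripper open.
Joint ranges: [-2.62, 2.62], [-0.44, 2.09], [-1.27, 1.32], [0.08, 2.57], [-1.32, 4.46], [0.12, 2], [-2.74, 2.74]. Speed limits (rad/s): [2.22, 2.22, 3.01, 3.01, 3.14, 3.14, 3.14].

INTERFACE

Orientations are given as a rotation vector (axis times angle).
In Python, from cell import * gives the robot as it stands.
- The arm moves only by the tool drive_tool, never from a script. Its argument "increments" is a list of rows, each an object of numbers: "grip": the gripper's target within -1 to 1 (shut at 1, half-way at 0, fully open at -1); "tx", "ty", "tz": the shift along the world's x, y, z normalised to -1 to 1, where 1 is 400 mm; "turn": the turn about the world's z normalised to -1 to 1, where 1 is 60 degrees. In form: [{"grip": .., "tx": .., "ty": .., "tz": .., "turn": ..}, ...]. A call has 1 to 20 rows; each row is the pose to reach, as a shift and turn from the pose measured when the call began; what a row does not reach only later rows make up. A row lasts 1/10 s, in which the tool goes at most 50 mm and 8.59 degrees, less where a joint would pass 70% of its speed; a pose out of reach is approached as far as the arm can. A call with a number of a shift or a turn outside -1 to 1 is refused whole. A call with a gripper value outside its range is refused whole. The fingers move at their own pace and stop on an object; "newtons" is the grip in N (left out, the last holds). Time passes only in rows, so rows that repeat a pose let the fingers close. It gives the time, the measured TCP pose, the force and the opening at its end, in the units of the state.
- observe(): the state, without advancing time (a new reading comes with each control period).
- get_image(name): name is "scene" or "top" or "wrist"; returns the picture (420x560x3 uint8, red, green, blue); there is no depth.
- camera_info(name): a dict with "fx", "fy", "cx", "cy" (pixels), "distortion" ([k1, k2, p1, p2, k3] as OpenCV has them; the pictures are not rectified), "eye" and "rotation" of the camera in the world; the wrist camera has in their place "hand_eye" (4x4, takes a point from camera to tool coordinates, whose origin is the TCP and whose axes are the flange's). Camera axes: x right, y down, z forward; pixel columns grow to the right and rows downward; lengths in m; the calibration is good to about 2 mm. A picture is of the moment at which its call begins: read the wrist's pose just before it. camera_info takes no time and is no camera call.
- sign_off(): hands the job in, once; it reports no verdict.
The state is a dict: "clock": time; "joints": joint angles; "dq": joint speeds; "joint_efforts": joint torques, N m; "position": TCP position; "ee_rot": TCP orientation; "force": force on the tool from outside, world axes, zero at the start; "ft_torque": the same for the moment, N m; "width": opening from 0.0 (shut) to 1.0 (fully open).
Only numpy, scipy, OpenCV 4.12 (cv2) and the standard library are available. Lean on these libraries where they do the work, as an engineer would, in place of code of your own. Each camera call takes 0.05 s, during which the arm holds its last target. There are 200 camera calls.

TASK

Pick up the bored wooden runner, thread it onto the free end of the shaping jig's bent steel guide rod and slide it round the bend, turning it as the rod turns, then push the steel stop ring back with it until the ring comes up hard on its locknut, and press gently (about 10 N) for a second so all sits home. Let go and leave the runner hanging there flush against the ring; the rod is bent by hand and the nut set by hand, so feel your way and stay well under 20 N. Leave everything else on the bench where it is.

Things in the scene. Friction and masses are not known exactly. Their poses are not given: they have to be found in the camera images.
- runner: bored runner: a beech block 40 mm long (its x, along the bore), 36 mm wide (y), 50 mm tall (z), about 90 g, standing on the bench bore level near its top. Origin under its centre. A plain round bore of 16 mm runs through it along x, mouths bevelled by 2 mm; both ends are alike
- bore (a point): middle of the runner's bore, 35 mm above its underside and 15 mm below its top, on the block's centre; axes as the runner's
- jig: shaping jig, fixed to the bench: grey casting (base 120x110x14 mm, post 34 mm wide, 124 mm tall, its top 14 mm above the rod's axis) that holds one end of a bent steel rod 12 mm thick, which stands out free and level, its axis 110 mm above the bench. Origin on the bench below the rod, 14 mm in front of the post; x points out along the rod's first straight, z up
- root (a point): on the rod's axis 110 mm above the jig's origin; axes as the jig's. From here the rod runs about 85 mm straight along x, bends left (+y) by about 70 degrees at about 140 mm radius, then runs about 60 mm straight to its free end. Hand-bent: up to 18 degrees more or less, and up to 8 mm off a true arc within the bend
- ring: steel stop ring 34 mm across, 8 mm thick, on the rod's first straight. Origin at the centre of its face towards the free end; x points along the rod towards the free end, z up. It slides on the rod under about 3 N. Behind it on the rod sits a locknut, set by hand, 4 to 28 mm from the ring: pushed back, the ring stops dead on it. With the runner on the ring, its bore's middle is 20 mm along x from here
- rod_tip (a point): extreme end of the rod's free end on its axis; x points out of the rod along its last straight (the runner comes on against x); z up. The end is rounded. The rod is stiff; the runner has 1 to 2 mm of play on it all round
- offcut: solid beech offcut 90x36x28 mm with no bore, lying on the bench; origin under its centre. A bystander
- mallet: joiner's wooden mallet lying down, head 60x120x70 mm, handle 200 mm; origin under the head. A bystander
- glue: white glue bottle, 60 mm wide, 180 mm tall, standing; origin under its centre. A bystander
- screw_jar: glass jar with steel cap, 64 mm wide, 80 mm tall; origin under its centre. A bystander
- sanding_block: cork sanding block 90x55x30 mm lying inside the bend, below the rod; origin under its centre. A bystander
- screwdriver: screwdriver about 200 mm long with black handle lying on the bench. A bystander
- tape: grey tape measure case 70x40x65 mm; origin under its centre. A bystander
Things that resemble listed ones, but are neither listed nor needed, are in the scene too. What is shaped like the runner but purple is not meant.

How it is judged:
On the way, in this order (a step that is already met when the one before it is completed fails the run):
1. the runner is threaded on the rod's free end (x of bore in the frame of rod_tip below -0.015 m and y of bore in the frame of rod_tip between -0.005 and 0.005 m and z of bore in the frame of rod_tip between -0.005 and 0.005 m), for 0.05 s.
2. the runner presses the ring on its locknut: flush with the ring, at least 6 N for 0.5 s (the ring alone slides under 3 N) (x of bore in the frame of ring between 0.017 and 0.022 m and y of bore in the frame of ring between -0.004 and 0.004 m and z of bore in the frame of ring between -0.004 and 0.004 m and contact force between runner and ring above 6 N), for 0.5 s.
At the end, for the whole second after the job is handed in: the runner hangs on the rod against the stop ring: end face within 2 mm of it, bore within 4 mm of the rod's axis and within 0.2 rad of its direction, upright within 0.35 rad, at rest and released (x of bore in the frame of ring between 0.017 and 0.022 m and y of bore in the frame of ring between -0.004 and 0.004 m and z of bore in the frame of ring between -0.004 and 0.004 m and angle between the x axis of runner and the x axis of ring, either way round below 0.2 rad and angle between runner's own z axis and vertical below 0.35 rad and linear speed of runner below 0.02 m/s and contact force between runner and the fingers below 0.1 N); the robot touches nothing.
It fails at once if the runner is forced on the jig: more than 20 N between runner and jig (rod and ring included) (contact force between runner and jig above 20 N).
It fails at once if a bystander is moved more than 30 mm (distance of any of offcut, mallet, glue, screw_jar, sanding_block, screwdriver, tape from where it was at the start of the episode above 0.03 m).
It also fails if it takes over 72 s, if anything falls off the work surface, if the arm or the gripper's body presses on something with over 40 N, if the wrist force passes 120 N, or if a joint passes its speed limit or range.

## Working session

There is one attempt and no reset: what is moved stays moved. The work goes in short steps, Python scripts to look and compute and a tool call to move; the robot and the scene stay as the last step left them, time stands still between calls to the robot, and variables do not carry over. Pictures are saved under pics/ and viewed, about 8 in all and at most 12, crops included, and the job is handed in when it is done.

Besides the shell and the picture viewer there is one more tool, called after "Request:" as name(argument=value, ...) on one line, values as JSON. drive_tool: Moves the arm, as the interface text tells. Its arguments: {"type":"object","properties":{"increments":{"type":"array","items":{"type":"object","properties":{"grip":{"type":"number"},"tx":{"type":"number"},"ty":{"type":"number"},"tz":{"type":"number"},"turn":{"type":"number"}}}},"newtons":{"type":"number"}},"required":["increments"]}

```bash
mkdir -p pics
python3 - <<'E'
from cell import *
import cv2
s=observe();print(s)
for n in("scene","top","wrist"):
    im=get_image(n);cv2.imwrite(f"pics/{n}0.png",im[:,:,::-1]);print(n,camera_info(n))
E
```

```text
{'clock': 0.0, 'joints': array([-1.32259097,  0.43524185,  0.02496406,  1.57405084, -0.01161963,
        1.13401079, -0.07509622]), 'dq': array([-0.00079011, -0.00022793, -0.00101794, -0.000229  ,  0.00144304,
       -0.00063497,  0.00061226]), 'joint_efforts': array([ 4.50776652e-04, -6.67831850e+01,  9.85005274e-01, -3.14474022e+01,
       -6.07245625e-02,  4.26953263e-02,  1.49509606e-04]), 'position': array([0.21465549, 0.5864563 , 0.22595104]), 'ee_rot': array([-5.48297379e-01, -3.09321938e+00,  2.44754875e-03]), 'force': array([-0.31839351,  0.28734015, -0.51487811]), 'ft_torque': array([-0.02601279,  0.00932772, -0.01088023]), 'width': 0.9985197452493292}
scene {'fx': 422.9256843886159, 'fy': 422.9256843886159, 'cx': 282.72138628341145, 'cy': 207.1089980568401, 'distortion': array([-0.0155916,  0.       ,  0.       ,  0.       ,  0.       ]), 'eye': array([ 1.1554612 , -0.9508806 ,  0.92134801]), 'rotation': array([-2.13882991, -0.5897662 ,  0.32413296])}
top {'fx': 476.34074508674183, 'fy': 476.34074508674183, 'cx': 275.9306738854645, 'cy': 204.64871966999078, 'distortion': array([0.03495297, 0.        , 0.        , 0.        , 0.        ]), 'eye': array([ 0.29353755, -0.01074296,  1.50861875]), 'rotation': array([-2.15766514,  2.10353219, -0.19212631])}
wrist {'fx': 367.9657965254142, 'fy': 367.9657965254142, 'cx': 278.9518857735326, 'cy': 209.49143769685455, 'distortion': array([-0.03296914,  0.        ,  0.        ,  0.        ,  0.        ]), 'hand_eye': array([[ 1.04163697e-03, -9.67062195e-01, -2.54538065e-01,
         6.76739009e-02],
       [ 9.99999457e-01,  9.98543865e-04,  2.98510888e-04,
        -4.15240648e-04],
       [-3.45111714e-05, -2.54538238e-01,  9.67062710e-01,
        -1.57787101e-01],
       [ 0.00000000e+00,  0.00000000e+00,  0.00000000e+00,
         1.00000000e+00]])}
```

View pics/top0.png

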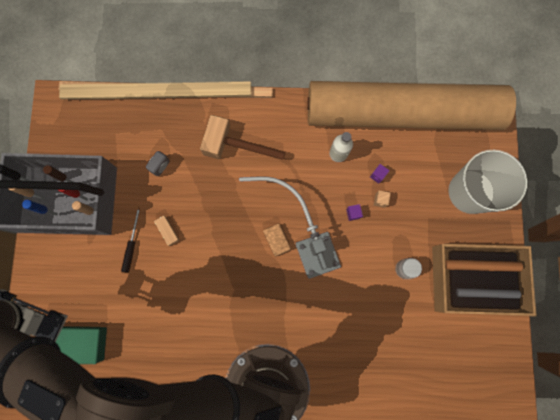

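View pics/scene0.png

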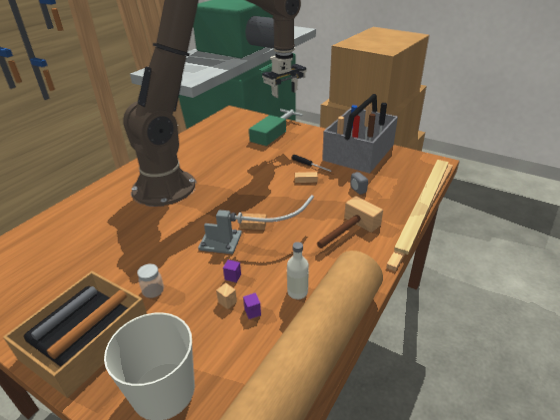

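The top view shows the jig at about (318,253), with the rod running from (312,228) round to its free end at about (240,180). The beech runner is at (384,198), with purple lookalikes at (380,174) and (355,212). Next I'll enlarge this area and measure it.

```bash
cat > h.py <<'E'
import numpy as np,cv2
from scipy.spatial.transform import Rotation as R
from cell import *
def cam(n,s=None):
    c=camera_info(n);K=np.array([[c['fx'],0,c['cx']],[0,c['fy'],c['cy']],[0,0,1.]])
    if n=='wrist':
        T=np.eye(4);T[:3,:3]=R.from_rotvec(s['ee_rot']).as_matrix();T[:3,3]=s['position'];T=T@c['hand_eye'];return K,c['distortion'],T[:3,:3],T[:3,3]
    return K,c['distortion'],R.from_rotvec(c['rotation']).as_matrix(),np.array(c['eye'])
def rays(C,px):
    u=cv2.undistortPoints(np.array(px,float).reshape(-1,1,2),C[0],C[1]).reshape(-1,2)
    return np.c_[u,np.ones(len(u))]@C[2].T
def plane(C,px,z):
    d=rays(C,px);return C[3]+d*((z-C[3][2])/d[:,2])[:,None]
def proj(C,P):
    Rt=C[2].T;return cv2.projectPoints(np.array(P,float).reshape(-1,1,3),cv2.Rodrigues(Rt)[0],-Rt@C[3],C[0],C[1])[0].reshape(-1,2)
E
python3 - <<'E'
from h import *
im=cv2.imread('pics/top0.png')
cv2.imwrite('pics/topc.png',cv2.resize(im[150:285,220:400],(800,600),interpolation=cv2.INTER_CUBIC))
C=cam('top')
hsv=cv2.cvtColor(im,cv2.COLOR_BGR2HSV)
for p in [(384,198),(275,180),(240,180),(312,215),(330,215)]: print(p,hsv[p[1],p[0]])
print(plane(C,[(384,198)],.05),plane(C,[(240,180),(312,228)],.11))
E
```

```text
(384, 198) [ 14 119 216]
(275, 180) [ 30  10 182]
(240, 180) [ 15  27 170]
(312, 215) [ 13 155 133]
(330, 215) [ 12 150  90]
[[ 0.58326204 -0.34882815  0.05      ]] [[ 0.61528261  0.09735144  0.11      ]
 [ 0.47544533 -0.12093933  0.11      ]]
```

View pics/topc.png

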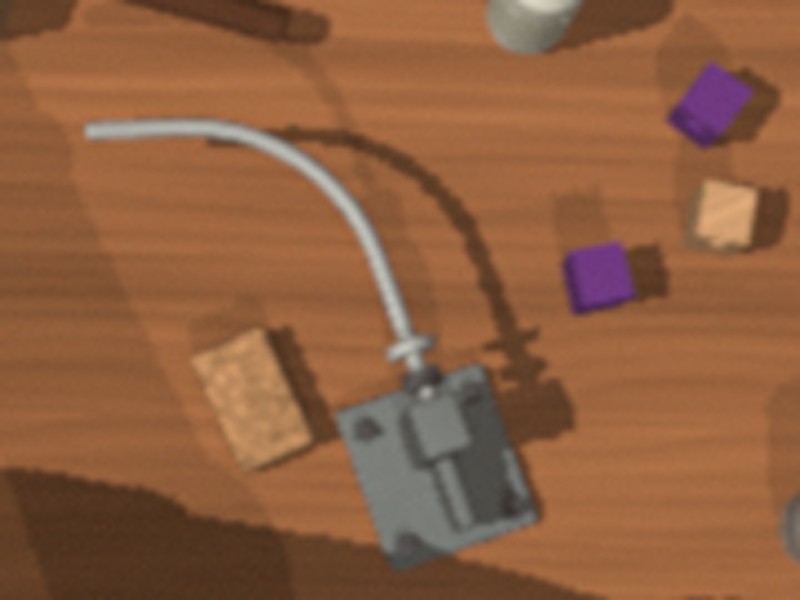

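The crop shows the free end at crop (88,130), the ring at (410,348), the nut at about (425,380) and the runner at (725,215). Next I'll swing over the rod for a closer wrist view.

Request:
drive_tool(increments=[{"grip": -1,"tx": 0.1,"ty": -0.05,"tz": 0.12},{"tx": 0.2,"ty": -0.15,"tz": 0.24},{"tx": 0.3,"ty": -0.27,"tz": 0.27},{"tx": 0.4,"ty": -0.38,"tz": 0.27},{"tx": 0.5,"ty": -0.48,"tz": 0.27},{"tx": 0.6,"ty": -0.57,"tz": 0.27},{"tx": 0.7,"ty": -0.66,"tz": 0.27},{"tx": 0.78,"ty": -0.75,"tz": 0.27},{"tx": 0.86,"ty": -0.84,"tz": 0.27},{"tx": 0.93,"ty": -0.93,"tz": 0.27},{"tx": 1.0,"ty": -1.0,"tz": 0.27},{"tx": 1.0,"ty": -1.0,"tz": 0.27},{"tx": 1.0,"ty": -1.0,"tz": 0.27}])

```text
invalid input
```

Request:
drive_tool(increments=[{"ty": -0.12},{"ty": -0.24},{"ty": -0.35},{"ty": -0.45},{"ty": -0.5},{"ty": -0.5},{"ty": -0.5}])

```text
invalid input
```

Run:
```python
from h import *
s=observe();im=get_image('wrist')[:,:,::-1].copy();cv2.imwrite('pics/w1.png',im);np.save('w1.npy',s,allow_pickle=True);print(s['clock'],s['position'],s['ee_rot'],s['joints'])
import cell;print([k for k in dir(cell) if k[0]!='_'], getattr(cell,'grip_point_offset',None))
```

```text
0.15 [0.21470622 0.58654256 0.226135  ] [-5.48291879e-01 -3.09328964e+00  1.92220966e-03] [-1.32259168  0.43505544  0.024993    1.57387553 -0.01158888  1.13403317
 -0.0750743 ]
['PlanningError', 'camera_info', 'get_image', 'grip_point_offset', 'observe', 'sign_off'] 0.0188
```

View pics/w1.png

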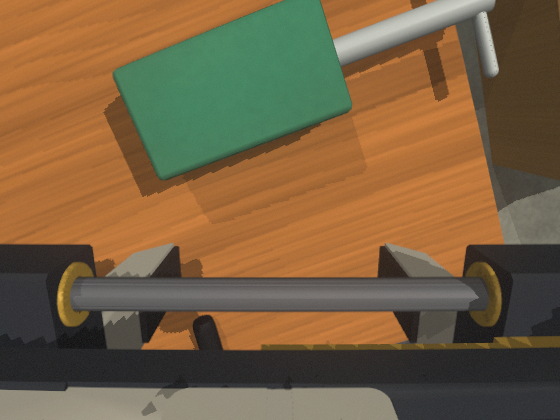

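The drive calls were refused, probably because every row needs all its keys. The picture therefore shows only the start area, with the fingers at columns 60–180 and 380–500 below row 245. I'll resend the moves with full rows.

Request:
drive_tool(increments=[{"grip": -1,"tx": 0.1,"ty": -0.05,"tz": 0.12,"turn": 0},{"grip": -1,"tx": 0.2,"ty": -0.15,"tz": 0.24,"turn": 0},{"grip": -1,"tx": 0.3,"ty": -0.27,"tz": 0.27,"turn": 0},{"grip": -1,"tx": 0.4,"ty": -0.38,"tz": 0.27,"turn": 0},{"grip": -1,"tx": 0.5,"ty": -0.48,"tz": 0.27,"turn": 0},{"grip": -1,"tx": 0.6,"ty": -0.57,"tz": 0.27,"turn": 0},{"grip": -1,"tx": 0.7,"ty": -0.66,"tz": 0.27,"turn": 0},{"grip": -1,"tx": 0.78,"ty": -0.75,"tz": 0.27,"turn": 0},{"grip": -1,"tx": 0.86,"ty": -0.84,"tz": 0.27,"turn": 0},{"grip": -1,"tx": 0.93,"ty": -0.93,"tz": 0.27,"turn": 0},{"grip": -1,"tx": 1.0,"ty": -1.0,"tz": 0.27,"turn": 0},{"grip": -1,"tx": 1.0,"ty": -1.0,"tz": 0.27,"turn": 0},{"grip": -1,"tx": 1.0,"ty": -1.0,"tz": 0.27,"turn": 0}], newtons=25)

```text
clock: 1.5
position: [0.6186, 0.1782, 0.3337]
ee_rot: [0.564, 3.088, -0.009]
force: [-0.4, -0.4, 0.1]
width: 0.995
```

Request:
drive_tool(increments=[{"grip": -1,"tx": 0,"ty": -0.12,"tz": 0,"turn": 0},{"grip": -1,"tx": 0,"ty": -0.24,"tz": 0,"turn": 0},{"grip": -1,"tx": 0,"ty": -0.35,"tz": 0,"turn": 0},{"grip": -1,"tx": 0,"ty": -0.45,"tz": 0,"turn": 0},{"grip": -1,"tx": 0,"ty": -0.5,"tz": 0,"turn": 0},{"grip": -1,"tx": 0,"ty": -0.5,"tz": 0,"turn": 0},{"grip": -1,"tx": 0,"ty": -0.5,"tz": 0,"turn": 0}])

```text
clock: 2.2
position: [0.6185, -0.0215, 0.3335]
ee_rot: [0.565, 3.088, -0.008]
force: [0.3, 0.8, -0.3]
width: 0.997
```

Run:
```python
from h import *
s=observe();im=get_image('wrist')[:,:,::-1].copy();cv2.imwrite('pics/w2.png',im);np.save('w2.npy',s,allow_pickle=True);print(s['clock'],s['position'],s['ee_rot'],s['joints'])
```

```text
2.2 [ 0.61848007 -0.0215178   0.33352029] [ 0.5652617   3.08842229 -0.00785526] [-0.26872236  0.36426253  0.31279399  1.43854397 -0.10710585  1.35517923
  1.25638025]
```

View pics/w2.png

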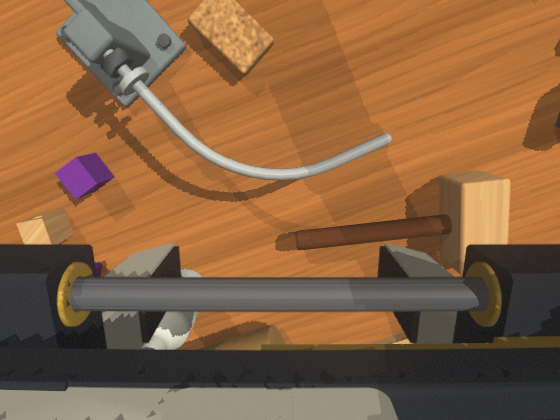

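The wrist view shows the free end at (389,138), the bend's low point at about (275,175), the ring at (132,78), the nut at (118,62) and the runner at the left at (45,230). Next I'll trace the rod's centreline on the z=0.11 plane.

```bash
cat > rod.py <<'E'
from h import *
def trace(C,im,tip,d0,smax=60,vmin=90,n=60):
    hsv=cv2.cvtColor(im,cv2.COLOR_BGR2HSV)
    m=((hsv[...,1]<smax)&(hsv[...,2]>vmin)).astype(np.uint8)
    m=cv2.morphologyEx(m,cv2.MORPH_CLOSE,np.ones((3,3)))
    v,u=np.nonzero(m);P=plane(C,np.c_[u,v],.11)[:,:2]
    p=np.array(tip);d=np.array(d0)/np.hypot(*d0);out=[]
    q=P[np.hypot(*(P-p).T)<.025]; end=((q-p)@d).min()
    for i in range(n):
        r=P-p;a=r@d;b=r@[-d[1],d[0]];k=(abs(a)<.006)&(abs(b)<.012)
        if k.sum()<6:break
        c=p+[-d[1]*b[k].mean(),d[0]*b[k].mean()];out.append([*c,np.ptp(b[k])])
        if len(out)>2:
            d=c-np.array(out[-3][:2]);d/=np.hypot(*d)
        p=c+d*.005
    return np.array(out),end
E
python3 - <<'E'
from rod import *
s=np.load('w2.npy',allow_pickle=True).item();C=cam('wrist',s);im=cv2.imread('pics/w2.png')
px=[(389,138),(380,141),(132,78),(122,66)];P=plane(C,px,.11);print(P)
o,e=trace(C,im,P[1][:2],P[1][:2]-P[0][:2]);print('end beyond start',e)
o[:,:3]=np.round(o[:,:3],4);print(o.tolist())
Ct=cam('top');it=cv2.imread('pics/top0.png')
T=plane(Ct,[(240,180),(244,180)],.11)
o2,e2=trace(Ct,it,T[1][:2],T[1][:2]-T[0][:2],smax=70);print('top',T[0],e2);print(np.round(o2[::3],4).tolist())
np.save('rod.npy',o)
E
```

```text
[[ 0.61804984  0.09740355  0.11      ]
 [ 0.61772827  0.08787487  0.11      ]
 [ 0.47208511 -0.1230636   0.11      ]
 [ 0.45833361 -0.12738866  0.11      ]]
end beyond start -0.011480839947709291
[[0.6176, 0.0879, 0.0118], [0.6179, 0.0829, 0.0118], [0.6183, 0.0779, 0.0118], [0.6187, 0.0729, 0.0112], [0.619, 0.0679, 0.0112], [0.6194, 0.0629, 0.0113], [0.6197, 0.0579, 0.0113], [0.6201, 0.0529, 0.0113], [0.6204, 0.0479, 0.0112], [0.6208, 0.0429, 0.0112], [0.621, 0.0379, 0.0116], [0.6213, 0.0329, 0.0115], [0.6213, 0.0279, 0.0113], [0.6214, 0.0229, 0.0113], [0.6213, 0.0179, 0.0113], [0.6211, 0.0129, 0.0122], [0.6204, 0.008, 0.0124], [0.6197, 0.003, 0.0117], [0.619, -0.0019, 0.0115], [0.618, -0.0069, 0.012], [0.6166, -0.0117, 0.0123], [0.6149, -0.0164, 0.0119], [0.6131, -0.0211, 0.0112], [0.6115, -0.0258, 0.0106], [0.6094, -0.0304, 0.0117], [0.607, -0.0348, 0.0125], [0.6048, -0.0393, 0.0115], [0.6022, -0.0436, 0.0117], [0.5996, -0.0478, 0.0118], [0.5966, -0.0519, 0.0123], [0.5937, -0.056, 0.0117], [0.5906, -0.0599, 0.0121], [0.5873, -0.0636, 0.0124], [0.584, -0.0674, 0.0116], [0.5805, -0.0
[... 570 characters left out ...]
31], [0.4828, -0.12, 0.0238], [0.478, -0.1213, 0.0238], [0.4731, -0.1226, 0.0239], [0.4685, -0.1246, 0.0237]]
top [0.61528261 0.09735144 0.11      ] -0.015100901149675112
[[0.6205, 0.0855, 0.0093], [0.6206, 0.0705, 0.0096], [0.6207, 0.0555, 0.0093], [0.6214, 0.0405, 0.0096], [0.6218, 0.0255, 0.0093], [0.6218, 0.0105, 0.0124], [0.6189, -0.0044, 0.0119], [0.6148, -0.019, 0.0117], [0.6089, -0.0328, 0.0132], [0.6009, -0.0456, 0.011], [0.5918, -0.0575, 0.0116], [0.5815, -0.0685, 0.0113], [0.5703, -0.0784, 0.0127], [0.5582, -0.0873, 0.0109], [0.5447, -0.0941, 0.0108], [0.5309, -0.1, 0.0112], [0.5169, -0.1056, 0.0114], [0.5027, -0.1108, 0.0113], [0.4884, -0.1153, 0.0113], [0.4748, -0.1218, 0.0228]]
```

The two views of the rod agree within about 1 mm (up to 2–3 mm near the tip), and the traced width is about 12 mm, as it should be. The last straight has a yaw of about 94°, the first about 21°, and the tip is near (0.617, 0.099). Next I'll look at the runner to see which way the bore runs.

Request:
drive_tool(increments=[{"grip": -1,"tx": 0.03,"ty": -0.1,"tz": 0,"turn": 0},{"grip": -1,"tx": 0.07,"ty": -0.22,"tz": 0,"turn": 0},{"grip": -1,"tx": 0.11,"ty": -0.34,"tz": 0,"turn": 0},{"grip": -1,"tx": 0.15,"ty": -0.46,"tz": -0.02,"turn": 0},{"grip": -1,"tx": 0.18,"ty": -0.58,"tz": -0.08,"turn": 0},{"grip": -1,"tx": 0.2,"ty": -0.68,"tz": -0.14,"turn": 0},{"grip": -1,"tx": 0.2,"ty": -0.7,"tz": -0.17,"turn": 0},{"grip": -1,"tx": 0.2,"ty": -0.7,"tz": -0.17,"turn": 0},{"grip": -1,"tx": 0.2,"ty": -0.7,"tz": -0.17,"turn": 0}])

```text
clock: 3.15
position: [0.6995, -0.2977, 0.2656]
ee_rot: [0.559, 3.09, -0.005]
force: [0.4, -0.6, 1.0]
width: 0.998
```

Run:
```python
from h import *
s=observe();im=get_image('wrist')[:,:,::-1].copy();cv2.imwrite('pics/w3.png',im);np.save('w3.npy',s,allow_pickle=True);print(s['clock'],s['position'],s['ee_rot'],s['joints'])
```

```text
3.15 [ 0.69954356 -0.29765201  0.26564853] [ 0.55871602  3.08975043 -0.00459083] [ 0.15416     0.66136671  0.35157936  1.131351   -0.21464749  1.38109022
  1.68950637]
```

View pics/w3.png

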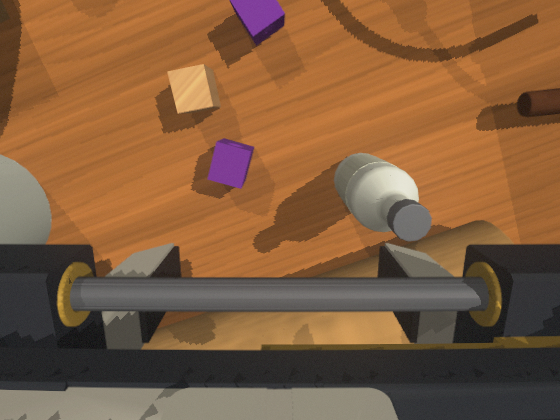

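The runner's top face is at about (190,90), and a lit side face shows on its right. Next I'll enlarge the runner and measure its top face.

Run:
```python
from h import *
im=cv2.imread('pics/w3.png');s=np.load('w3.npy',allow_pickle=True).item();C=cam('wrist',s)
a=cv2.resize(im[50:125,150:250],(800,600),interpolation=cv2.INTER_CUBIC)
b=cv2.imread('pics/scene0.png')[275:315,205:255];b=cv2.resize(b,(250,200),interpolation=cv2.INTER_CUBIC)
a[400:600,0:250]=b
cv2.imwrite('pics/rc.png',a)
hsv=cv2.cvtColor(im,cv2.COLOR_BGR2HSV)
for V in (190,205,220):
    m=(hsv[...,2]>V).astype(np.uint8);m[:50]=0;m[125:]=0;m[:,:150]=0;m[:,250:]=0
    v,u=np.nonzero(m);P=plane(C,np.c_[u,v],.05)[:,:2]
    r=cv2.minAreaRect((P*1000).astype(np.float32));print(V,len(u),r)
```

```text
190 1587 ((584.1594848632812, -347.9434814453125), (36.460697174072266, 39.910430908203125), 80.31787872314453)
205 1550 ((584.1124877929688, -347.96331787109375), (35.81486892700195, 39.60133743286133), 80.48699951171875)
220 1191 ((584.2559814453125, -347.9373779296875), (35.306495666503906, 38.90132141113281), 80.1628189086914)
```

View pics/rc.png

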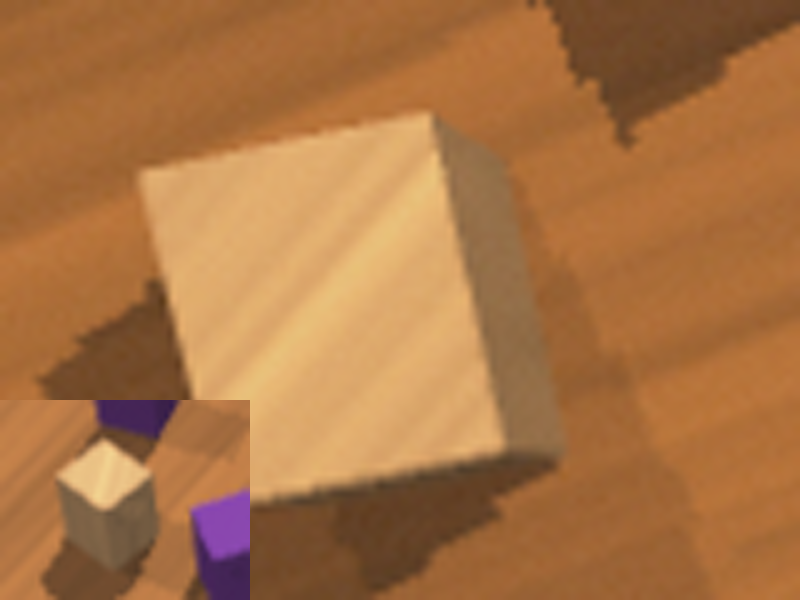

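The top face measures 36 x 40 mm and is centred at (0.584, -0.348). The long side, and so the bore, has a yaw of about -9.7°, and the +y face shows no bore, which agrees. To grasp, the jaws need to lie at a yaw of 80.3°, which is +10.8° from now.

Request:
drive_tool(increments=[{"grip": -0.2,"tx": -0.1,"ty": -0.04,"tz": 0,"turn": 0.09},{"grip": -0.2,"tx": -0.2,"ty": -0.09,"tz": -0.05,"turn": 0.18},{"grip": -0.2,"tx": -0.289,"ty": -0.126,"tz": -0.16,"turn": 0.18},{"grip": -0.2,"tx": -0.289,"ty": -0.126,"tz": -0.27,"turn": 0.18},{"grip": -0.2,"tx": -0.289,"ty": -0.126,"tz": -0.36,"turn": 0.18},{"grip": -0.2,"tx": -0.289,"ty": -0.126,"tz": -0.42,"turn": 0.18},{"grip": -0.2,"tx": -0.289,"ty": -0.126,"tz": -0.42,"turn": 0.18},{"grip": -0.2,"tx": -0.289,"ty": -0.126,"tz": -0.42,"turn": 0.18}], newtons=30)

```text
clock: 4.0
position: [0.5861, -0.3464, 0.1006]
ee_rot: [0.26, 3.125, -0.004]
force: [0.1, 0.0, 1.3]
width: 0.601
```

Request:
drive_tool(increments=[{"grip": -0.2,"tx": -0.005,"ty": -0.004,"tz": -0.08,"turn": 0},{"grip": -0.2,"tx": -0.005,"ty": -0.004,"tz": -0.16,"turn": 0},{"grip": -0.2,"tx": -0.005,"ty": -0.004,"tz": -0.21,"turn": 0},{"grip": -0.2,"tx": -0.005,"ty": -0.004,"tz": -0.21,"turn": 0},{"grip": 1,"tx": -0.005,"ty": -0.004,"tz": -0.21,"turn": 0},{"grip": 1,"tx": -0.005,"ty": -0.004,"tz": -0.21,"turn": 0},{"grip": 1,"tx": -0.005,"ty": -0.004,"tz": -0.21,"turn": 0},{"grip": 1,"tx": -0.005,"ty": -0.004,"tz": -0.21,"turn": 0},{"grip": 1,"tx": -0.005,"ty": -0.004,"tz": -0.21,"turn": 0},{"grip": 1,"tx": -0.005,"ty": -0.004,"tz": -0.21,"turn": 0}], newtons=30)

```text
clock: 5.0
position: [0.5854, -0.3485, 0.0187]
ee_rot: [0.26, 3.122, -0.006]
force: [-1.6, 0.7, 8.6]
width: 0.39
```

The opening reads 35.9 mm, so the jaws are on the 36 mm faces and the bore runs as measured. Next I'll lift, carry and turn.

Request:
drive_tool(increments=[{"grip": 1,"tx": 0,"ty": 0,"tz": 0.1,"turn": 0},{"grip": 1,"tx": 0,"ty": 0,"tz": 0.22,"turn": 0},{"grip": 1,"tx": 0,"ty": 0,"tz": 0.34,"turn": 0},{"grip": 1,"tx": 0,"ty": 0,"tz": 0.46,"turn": 0},{"grip": 1,"tx": 0,"ty": 0.02,"tz": 0.57,"turn": -0.1},{"grip": 1,"tx": 0.01,"ty": 0.12,"tz": 0.62,"turn": -0.22},{"grip": 1,"tx": 0.02,"ty": 0.23,"tz": 0.62,"turn": -0.34},{"grip": 1,"tx": 0.03,"ty": 0.34,"tz": 0.62,"turn": -0.46},{"grip": 1,"tx": 0.04,"ty": 0.45,"tz": 0.62,"turn": -0.58},{"grip": 1,"tx": 0.05,"ty": 0.56,"tz": 0.62,"turn": -0.7},{"grip": 1,"tx": 0.06,"ty": 0.67,"tz": 0.62,"turn": -0.8},{"grip": 1,"tx": 0.065,"ty": 0.78,"tz": 0.62,"turn": -0.9},{"grip": 1,"tx": 0.065,"ty": 0.9,"tz": 0.62,"turn": -1},{"grip": 1,"tx": 0.065,"ty": 1.0,"tz": 0.62,"turn": -1},{"grip": 1,"tx": 0.065,"ty": 1.0,"tz": 0.62,"turn": -1}])

```text
clock: 6.5
position: [0.6111, 0.0601, 0.2668]
ee_rot: [1.776, 2.587, -0.007]
force: [0.1, 0.4, -0.8]
width: 0.388
```

Request:
drive_tool(increments=[{"grip": 1,"tx": 0.0,"ty": 0.11,"tz": 0,"turn": -0.14},{"grip": 1,"tx": 0.0,"ty": 0.22,"tz": 0,"turn": -0.283},{"grip": 1,"tx": 0.0,"ty": 0.28,"tz": -0.1,"turn": -0.283},{"grip": 1,"tx": 0.0,"ty": 0.28,"tz": -0.2,"turn": -0.283},{"grip": 1,"tx": 0.0,"ty": 0.28,"tz": -0.3,"turn": -0.283},{"grip": 1,"tx": 0.0,"ty": 0.28,"tz": -0.4,"turn": -0.283},{"grip": 1,"tx": 0.0,"ty": 0.28,"tz": -0.432,"turn": -0.283},{"grip": 1,"tx": 0.0,"ty": 0.28,"tz": -0.432,"turn": -0.283},{"grip": 1,"tx": 0.0,"ty": 0.28,"tz": -0.432,"turn": -0.283}])

```text
clock: 7.4
position: [0.6124, 0.1719, 0.0959]
ee_rot: [2.138, 2.296, -0.005]
force: [0.9, 0.2, -0.1]
width: 0.391
```

Run:
```python
from h import *
s=observe();np.save('w4.npy',s,allow_pickle=True);print(s['position'],s['ee_rot'],s['force'],s['joints'])
im=get_image('wrist')[:,:,::-1].copy();cv2.imwrite('pics/w4.png',im);sc=get_image('scene')[:,:,::-1].copy();cv2.imwrite('pics/s4.png',sc)
t=get_image('top')[:,:,::-1].copy();cv2.imwrite('pics/t4.png',t)
C=cam('scene');tip=[.617,.099,.11];c=proj(C,[tip])[0].astype(int);print('tip px scene',c, 'top',proj(cam('top'),[tip]),'wrist',proj(cam('wrist',s),[tip]))
x,y=c[0]-45,c[1]-45;a=cv2.resize(sc[y:y+75,x:x+100],(400,300),interpolation=cv2.INTER_CUBIC)
b=cv2.resize(t[145:205,210:290],(400,300),interpolation=cv2.INTER_CUBIC)
cv2.imwrite('pics/m4.png',np.vstack([np.hstack([a,b]),np.hstack([cv2.resize(im,(400,300)),cv2.resize(sc,(400,300))])]));print(x,y)
```

```text
[0.61235624 0.17191931 0.09593068] [ 2.13847432  2.29608346 -0.00462107] [ 0.9265164   0.17470604 -0.05716586] [-0.66335716  0.61027623  0.46132581  1.71304849 -0.32639758  0.89618274
  0.00302822]
tip px scene [312 196] top [[239.47356376 179.42911162]] wrist [[276.79883739 416.19795779]]
267 151
```

View pics/m4.png

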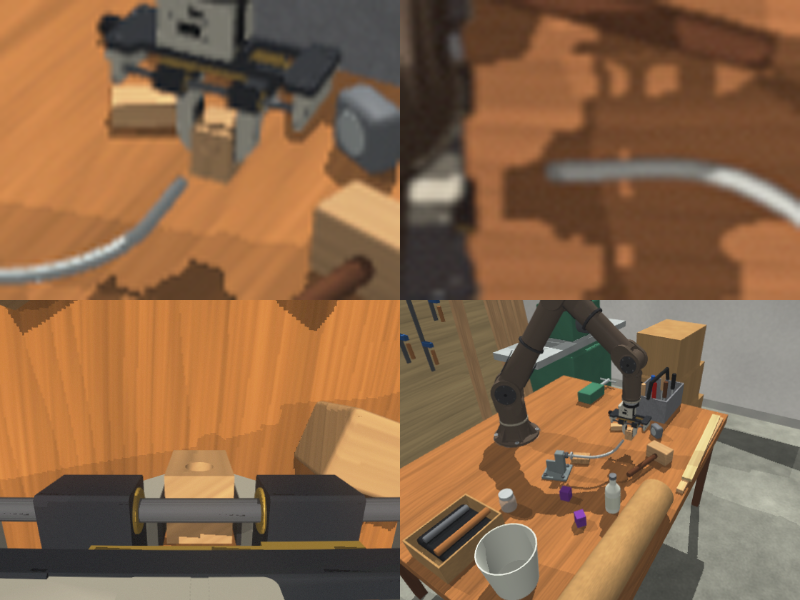

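The montage shows the runner hanging square ahead of the tip (tip at crop (180,182), which matches a height of 0.11 m). The bore mouth is visible in the wrist view at about full-image (280,232). I'll check the alignment numerically.

Run:
```python
from rod import *
s=np.load('w4.npy',allow_pickle=True).item();C=cam('wrist',s)
Rm=R.from_rotvec(s['ee_rot']).as_matrix();p=s['position']
print('tool x',Rm[:,0],'z',Rm[:,2])
b=p+Rm[:,0]*.02+[0,0,.0163];print('expected mouth px',proj(C,[b]),'mm/px',np.linalg.norm(b-C[3])/368*1000)
im=cv2.imread('pics/w4.png');g=cv2.cvtColor(im,cv2.COLOR_BGR2HSV)[...,2]
print(g[222:246:2,262:300:3])
it=cv2.imread('pics/t4.png');Ct=cam('top');T=plane(Ct,[(240,179),(244,179)],.11)
hs=cv2.cvtColor(it,cv2.COLOR_BGR2HSV);print(hs[172:187,250].tolist())
o,e=trace(Ct,it,T[1][:2],[0,-1],smax=75,vmin=50,n=14);print(np.round(o,4).tolist(),e,T[1])
```

```text
tool x [-0.0709905   0.99746513 -0.004864  ] z [ 8.49003341e-04 -4.81587457e-03 -9.99988043e-01]
expected mouth px [[277.98006497 234.51134581]] mm/px 0.4057579713635383
[[169 167 166 174 182 185 188 190 189 185 188 186 186]
 [168 164 165 173 181 185 188 190 187 184 186 188 184]
 [167 168 175 179 182 187 191 190 187 186 185 185 184]
 [167 172 193 207 219 227 230 228 225 216 192 184 185]
 [145 171 193 210 221 227 227 226 224 220 212 184 184]
 [142 172 197 215 224 227 227 227 223 218 212 182 171]
 [144 176 200 217 223 225 226 228 225 219 210 182 172]
 [154 179 204 217 221 225 227 227 224 218 207 183 183]
 [168 177 202 214 221 224 226 226 223 214 191 185 184]
 [174 173 179 177 179 182 184 186 184 184 183 185 185]
 [177 180 179 177 180 180 185 188 187 185 184 186 183]
 [179 176 179 178 180 180 186 187 188 185 184 184 184]]
[[12, 152, 111], [12, 149, 115], [12, 153, 118], [12, 153, 120], [11, 133, 107], [14, 41, 105], [20, 13, 120], [26, 14, 128], [15, 34, 120], [11, 100, 107], [12, 147, 104], [13, 158, 103], [12, 153, 102], [12, 150, 102], [12, 154, 93]]
[[0.6203, 0.0854, 0.0096], [0.6203, 0.0804, 0.0095], [0.6205, 0.0754, 0.0095], [0.6207, 0.0704, 0.0094], [0.6208, 0.0654, 0.0094], [0.6209, 0.0604, 0.0093], [0.6209, 0.0554, 0.0094], [0.6212, 0.0504, 0.0094], [0.6213, 0.0455, 0.0093], [0.6214, 0.0405, 0.0094], [0.6216, 0.0355, 0.0093], [0.6217, 0.0305, 0.0093], [0.6218, 0.0255, 0.0093], [0.6219, 0.0205, 0.0093]] -0.015146794172040914 [0.6186838  0.08544465 0.11      ]
```

Bore mouth matches the expected pixel to about 0.5 mm. The two views put the tip at x ≈ 0.6165–0.620, so I'll aim at 0.618 with the rod yaw at 93.3°. I'll close in to just short of the tip.

Request:
drive_tool(increments=[{"grip": 1,"tx": 0.005,"ty": -0.04,"tz": -0.008,"turn": -0.013},{"grip": 1,"tx": 0.009,"ty": -0.09,"tz": -0.008,"turn": -0.013},{"grip": 1,"tx": 0.009,"ty": -0.0925,"tz": -0.008,"turn": -0.013},{"grip": 1,"tx": 0.009,"ty": -0.0925,"tz": -0.008,"turn": -0.013},{"grip": 1,"tx": 0.009,"ty": -0.0925,"tz": -0.008,"turn": -0.013}])

```text
clock: 8.05
position: [0.6162, 0.1357, 0.0933]
ee_rot: [2.154, 2.282, -0.002]
force: [-0.9, 0.4, 0.1]
width: 0.387
```

Request:
drive_tool(increments=[{"grip": 1,"tx": 0.001,"ty": -0.015,"tz": 0.001,"turn": 0},{"grip": 1,"tx": 0.001,"ty": -0.025,"tz": 0.001,"turn": 0},{"grip": 1,"tx": 0.002,"ty": -0.035,"tz": 0.001,"turn": 0},{"grip": 1,"tx": 0.002,"ty": -0.042,"tz": 0.001,"turn": 0},{"grip": 1,"tx": 0.003,"ty": -0.049,"tz": 0.001,"turn": 0},{"grip": 1,"tx": 0.003,"ty": -0.056,"tz": 0.001,"turn": 0},{"grip": 1,"tx": 0.003,"ty": -0.06,"tz": 0.001,"turn": 0}])

```text
clock: 8.75
position: [0.6174, 0.1114, 0.0937]
ee_rot: [2.154, 2.282, -0.002]
force: [0.5, -0.2, -1.4]
width: 0.388
```

Request:
drive_tool(increments=[{"grip": 1,"tx": 0.001,"ty": -0.008,"tz": 0,"turn": 0},{"grip": 1,"tx": 0.001,"ty": -0.016,"tz": 0,"turn": 0},{"grip": 1,"tx": 0.002,"ty": -0.024,"tz": 0,"turn": 0},{"grip": 1,"tx": 0.002,"ty": -0.032,"tz": 0,"turn": 0},{"grip": 1,"tx": 0.003,"ty": -0.04,"tz": 0,"turn": 0},{"grip": 1,"tx": 0.003,"ty": -0.048,"tz": 0,"turn": 0},{"grip": 1,"tx": 0.003,"ty": -0.054,"tz": 0,"turn": 0}])

```text
clock: 9.45
position: [0.6186, 0.0893, 0.0937]
ee_rot: [2.154, 2.281, -0.002]
force: [0.7, -1.0, -0.3]
width: 0.39
```

No axial force, and the tip is about 10 mm short of the far mouth, so it's threading. Next I'll compute waypoints for the slide by line fits over a 40 mm window of both traces.

```bash
cat > path.py <<'E'
from rod import *
w=np.load('rod.npy')[:,:2]
Ct=cam('top');it=cv2.imread('pics/top0.png')
t,_=trace(Ct,it,[.6187,.0854],[0,-1],smax=70,n=57);t=t[:,:2]
w=w[w[:,0]>.47]
P=np.vstack([w,t])
S=np.r_[0,np.cumsum(np.hypot(*np.diff(w,axis=0).T))]
tab=[]
for i in range(len(w)):
    c=w[i]
    for _ in range(2):
        k=np.hypot(*(P-c).T)<.021;m=P[k].mean(0);d=np.linalg.svd(P[k]-m)[2][0]
        if d@(w[max(i-2,0)]-w[min(i+2,len(w)-1)])<0:d=-d
        c=m+d*((w[i]-m)@d)
    tab.append([S[i]*1000,c[0],c[1],np.degrees(np.arctan2(d[1],d[0]))])
tab=np.array(tab);np.save('tab.npy',tab)
E
python3 - <<'E'
from path import *
for r in tab[::2]:print('%.0f %.4f %.4f %.1f'%tuple(r))
C=cam('wrist',np.load('w3.npy',allow_pickle=True).item())
print('glue cap',plane(C,[(408,220)],.18),'glue base',plane(Ct,[(340,156)],.0))
print('play vs top', [round(float(np.hypot(*(w-q).T).min()*1000),1) for q in t[::5]])
E
```

```text
0 0.6187 0.0880 93.3
10 0.6193 0.0780 93.1
20 0.6198 0.0679 93.2
30 0.6203 0.0579 93.0
40 0.6208 0.0479 92.6
50 0.6212 0.0379 91.9
60 0.6213 0.0279 90.6
70 0.6210 0.0179 87.1
80 0.6202 0.0080 83.0
90 0.6185 -0.0018 78.1
100 0.6161 -0.0116 74.1
110 0.6129 -0.0210 69.0
120 0.6090 -0.0302 64.6
130 0.6044 -0.0391 60.1
140 0.5991 -0.0474 55.8
150 0.5931 -0.0556 51.7
160 0.5867 -0.0631 47.8
170 0.5798 -0.0702 43.6
180 0.5723 -0.0768 39.3
190 0.5644 -0.0828 34.9
200 0.5560 -0.0882 30.7
210 0.5473 -0.0930 26.8
220 0.5383 -0.0973 23.5
230 0.5292 -0.1012 22.1
240 0.5199 -0.1049 21.0
250 0.5106 -0.1085 20.6
260 0.5012 -0.1120 20.3
270 0.4918 -0.1155 20.7
280 0.4824 -0.1191 21.1
291 0.4731 -0.1226 20.6
glue cap [[ 0.7346009  -0.21527801  0.18      ]] glue base [[ 0.72966913 -0.21849906  0.        ]]
play vs top [3.4, 2.8, 2.5, 2.6, 2.5, 2.5, 2.5, 2.5, 2.4, 2.3, 2.4, 2.7]
```

Request:
drive_tool(increments=[{"grip": 1,"tx": 0.001,"ty": -0.01,"tz": 0,"turn": 0},{"grip": 1,"tx": 0.001,"ty": -0.02,"tz": 0,"turn": 0},{"grip": 1,"tx": 0.002,"ty": -0.03,"tz": 0,"turn": 0},{"grip": 1,"tx": 0.002,"ty": -0.04,"tz": 0,"turn": -0.003},{"grip": 1,"tx": 0.003,"ty": -0.05,"tz": 0,"turn": -0.003},{"grip": 1,"tx": 0.003,"ty": -0.06,"tz": 0,"turn": -0.003},{"grip": 1,"tx": 0.004,"ty": -0.07,"tz": 0,"turn": -0.005},{"grip": 1,"tx": 0.004,"ty": -0.08,"tz": 0,"turn": -0.005}])

```text
clock: 10.25
position: [0.6203, 0.057, 0.0937]
ee_rot: [2.16, 2.276, -0.002]
force: [-0.1, -0.5, -1.1]
width: 0.386
```

```bash
cat > st.py <<'E'
from h import *
import sys
tab=np.load('tab.npy')
F=[]
s=observe();p=s['position'];v=R.from_rotvec(s['ee_rot']).as_matrix()[:,1];ty=np.degrees(np.arctan2(v[1],v[0]))+90
if ty>180:ty-=360
i=np.argmin(np.hypot(tab[:,1]-p[0],tab[:,2]-p[1]));y=np.radians(tab[i,3]);n=np.array([-np.sin(y),np.cos(y)])
f=s['force'];d=np.array([np.cos(y),np.sin(y)])
print('t%.2f s=%.0f lateral %.2f mm z %.4f yaw %.1f (tab %.1f) Fax %.1f Flat %.1f Fz %.1f torque'%(s['clock'],tab[i,0],(p[:2]-tab[i,1:3])@n*1000,p[2],ty,tab[i,3],f[:2]@d,f[:2]@n,f[2]),s['ft_torque'].round(2))
for k in range(i+1,min(i+22,len(tab)),1):
    dp=tab[k,1:3]-p[:2];print('%d: %.4f %.4f %.3f'%(tab[k,0],dp[0]/.4,dp[1]/.4,(tab[k,3]-ty)/60))
E
python3 st.py
```

```text
t10.25 s=30 lateral 0.07 mm z 0.0937 yaw 93.0 (tab 93.0) Fax -0.5 Flat 0.2 Fz -1.1 torque [-0.08  0.04  0.02]
35: 0.0007 -0.0103 -0.002
40: 0.0012 -0.0228 -0.007
45: 0.0017 -0.0353 -0.012
50: 0.0021 -0.0478 -0.019
55: 0.0024 -0.0603 -0.024
60: 0.0026 -0.0728 -0.039
65: 0.0023 -0.0853 -0.066
70: 0.0018 -0.0978 -0.098
75: 0.0009 -0.1103 -0.131
80: -0.0003 -0.1225 -0.166
85: -0.0022 -0.1350 -0.209
90: -0.0044 -0.1471 -0.248
95: -0.0072 -0.1595 -0.282
100: -0.0105 -0.1715 -0.315
105: -0.0142 -0.1834 -0.357
110: -0.0184 -0.1952 -0.399
115: -0.0230 -0.2066 -0.439
120: -0.0282 -0.2181 -0.473
125: -0.0338 -0.2293 -0.511
130: -0.0398 -0.2402 -0.549
135: -0.0463 -0.2509 -0.585
```

Request:
drive_tool(increments=[{"grip": 1,"tx": 0.001,"ty": -0.01,"tz": 0,"turn": -0.002},{"grip": 1,"tx": 0.001,"ty": -0.023,"tz": 0,"turn": -0.007},{"grip": 1,"tx": 0.002,"ty": -0.035,"tz": 0,"turn": -0.012},{"grip": 1,"tx": 0.002,"ty": -0.048,"tz": 0,"turn": -0.019},{"grip": 1,"tx": 0.0025,"ty": -0.06,"tz": 0,"turn": -0.026},{"grip": 1,"tx": 0.0025,"ty": -0.073,"tz": 0,"turn": -0.039},{"grip": 1,"tx": 0.0022,"ty": -0.085,"tz": 0,"turn": -0.066},{"grip": 1,"tx": 0.0018,"ty": -0.098,"tz": 0,"turn": -0.098},{"grip": 1,"tx": 0.0018,"ty": -0.098,"tz": 0,"turn": -0.098}])

```text
clock: 11.15
position: [0.621, 0.0167, 0.0938]
ee_rot: [2.277, 2.158, -0.003]
force: [-0.8, -0.1, 0.1]
width: 0.392
```

```bash
python3 st.py
```

```text
t11.15 s=70 lateral -0.06 mm z 0.0938 yaw 86.9 (tab 87.1) Fax -0.2 Flat 0.8 Fz 0.1 torque [-0.11  0.07 -0.01]
75: -0.0008 -0.0094 -0.030
80: -0.0021 -0.0216 -0.065
85: -0.0039 -0.0341 -0.108
90: -0.0062 -0.0462 -0.147
95: -0.0090 -0.0586 -0.181
100: -0.0123 -0.0706 -0.213
105: -0.0160 -0.0825 -0.256
110: -0.0201 -0.0943 -0.298
115: -0.0248 -0.1058 -0.338
120: -0.0300 -0.1172 -0.372
125: -0.0356 -0.1284 -0.410
130: -0.0416 -0.1393 -0.448
135: -0.0481 -0.1501 -0.484
140: -0.0548 -0.1603 -0.519
145: -0.0621 -0.1707 -0.552
150: -0.0697 -0.1806 -0.586
155: -0.0775 -0.1902 -0.621
160: -0.0856 -0.1995 -0.652
165: -0.0943 -0.2085 -0.685
170: -0.1031 -0.2173 -0.722
175: -0.1123 -0.2257 -0.759
```

Request:
drive_tool(increments=[{"grip": 1,"tx": -0.001,"ty": -0.01,"tz": 0,"turn": -0.03},{"grip": 1,"tx": -0.002,"ty": -0.022,"tz": 0,"turn": -0.065},{"grip": 1,"tx": -0.004,"ty": -0.034,"tz": 0,"turn": -0.108},{"grip": 1,"tx": -0.006,"ty": -0.046,"tz": 0,"turn": -0.147},{"grip": 1,"tx": -0.009,"ty": -0.0585,"tz": 0,"turn": -0.181},{"grip": 1,"tx": -0.0123,"ty": -0.0706,"tz": 0,"turn": -0.213},{"grip": 1,"tx": -0.016,"ty": -0.0825,"tz": 0,"turn": -0.256},{"grip": 1,"tx": -0.02,"ty": -0.0943,"tz": 0,"turn": -0.298},{"grip": 1,"tx": -0.025,"ty": -0.106,"tz": 0,"turn": -0.338},{"grip": 1,"tx": -0.03,"ty": -0.117,"tz": 0,"turn": -0.372},{"grip": 1,"tx": -0.03,"ty": -0.117,"tz": 0,"turn": -0.372}])

```text
clock: 12.25
position: [0.6086, -0.0311, 0.0938]
ee_rot: [2.654, 1.673, -0.005]
force: [-0.5, 0.3, 0.1]
width: 0.393
```

```bash
python3 st.py
```

```text
t12.25 s=120 lateral -0.03 mm z 0.0938 yaw 64.4 (tab 64.6) Fax 0.1 Flat 0.6 Fz 0.1 torque [-0.09  0.08  0.01]
125: -0.0046 -0.0090 -0.036
130: -0.0106 -0.0200 -0.073
135: -0.0171 -0.0307 -0.110
140: -0.0239 -0.0409 -0.144
145: -0.0312 -0.0513 -0.177
150: -0.0387 -0.0612 -0.212
155: -0.0465 -0.0708 -0.246
160: -0.0547 -0.0801 -0.277
165: -0.0633 -0.0891 -0.310
170: -0.0722 -0.0979 -0.348
175: -0.0814 -0.1063 -0.385
180: -0.0909 -0.1144 -0.418
185: -0.1006 -0.1221 -0.456
190: -0.1106 -0.1294 -0.492
195: -0.1209 -0.1363 -0.528
200: -0.1316 -0.1429 -0.562
205: -0.1423 -0.1490 -0.595
210: -0.1533 -0.1549 -0.628
215: -0.1645 -0.1605 -0.656
220: -0.1758 -0.1656 -0.682
225: -0.1872 -0.1707 -0.698
```

Request:
drive_tool(increments=[{"grip": 1,"tx": -0.0046,"ty": -0.009,"tz": 0,"turn": -0.036},{"grip": 1,"tx": -0.0106,"ty": -0.02,"tz": 0,"turn": -0.073},{"grip": 1,"tx": -0.017,"ty": -0.0307,"tz": 0,"turn": -0.11},{"grip": 1,"tx": -0.024,"ty": -0.041,"tz": 0,"turn": -0.144},{"grip": 1,"tx": -0.031,"ty": -0.0513,"tz": 0,"turn": -0.177},{"grip": 1,"tx": -0.0387,"ty": -0.061,"tz": 0,"turn": -0.212},{"grip": 1,"tx": -0.0465,"ty": -0.071,"tz": 0,"turn": -0.246},{"grip": 1,"tx": -0.0547,"ty": -0.08,"tz": 0,"turn": -0.277},{"grip": 1,"tx": -0.0633,"ty": -0.089,"tz": 0,"turn": -0.31},{"grip": 1,"tx": -0.072,"ty": -0.098,"tz": 0,"turn": -0.348},{"grip": 1,"tx": -0.072,"ty": -0.098,"tz": 0,"turn": -0.348}])

```text
clock: 13.35
position: [0.5792, -0.071, 0.0938]
ee_rot: [2.915, 1.16, -0.007]
force: [-0.2, 0.5, -0.8]
width: 0.388
```

```bash
python3 st.py
```

```text
t13.35 s=170 lateral -0.17 mm z 0.0938 yaw 43.4 (tab 43.6) Fax 0.2 Flat 0.5 Fz -0.8 torque [-0.09  0.11  0.03]
175: -0.0079 -0.0065 -0.034
180: -0.0174 -0.0147 -0.068
185: -0.0271 -0.0223 -0.105
190: -0.0371 -0.0296 -0.141
195: -0.0474 -0.0365 -0.177
200: -0.0581 -0.0431 -0.211
205: -0.0688 -0.0493 -0.244
210: -0.0797 -0.0552 -0.277
215: -0.0910 -0.0608 -0.306
220: -0.1023 -0.0658 -0.331
225: -0.1137 -0.0709 -0.347
230: -0.1251 -0.0757 -0.355
235: -0.1367 -0.0804 -0.367
240: -0.1482 -0.0849 -0.374
245: -0.1599 -0.0893 -0.381
250: -0.1716 -0.0937 -0.380
255: -0.1834 -0.0981 -0.384
260: -0.1950 -0.1026 -0.384
265: -0.2067 -0.1070 -0.383
270: -0.2186 -0.1114 -0.379
275: -0.2303 -0.1158 -0.378
```

Request:
drive_tool(increments=[{"grip": 1,"tx": -0.008,"ty": -0.0065,"tz": 0,"turn": -0.034},{"grip": 1,"tx": -0.0174,"ty": -0.0147,"tz": 0,"turn": -0.068},{"grip": 1,"tx": -0.027,"ty": -0.0223,"tz": 0,"turn": -0.105},{"grip": 1,"tx": -0.037,"ty": -0.0296,"tz": 0,"turn": -0.141},{"grip": 1,"tx": -0.0474,"ty": -0.0365,"tz": 0,"turn": -0.177},{"grip": 1,"tx": -0.058,"ty": -0.043,"tz": 0,"turn": -0.211},{"grip": 1,"tx": -0.0688,"ty": -0.0493,"tz": 0,"turn": -0.244},{"grip": 1,"tx": -0.08,"ty": -0.0552,"tz": 0,"turn": -0.277},{"grip": 1,"tx": -0.091,"ty": -0.0608,"tz": 0,"turn": -0.306},{"grip": 1,"tx": -0.1023,"ty": -0.0658,"tz": 0,"turn": -0.331},{"grip": 1,"tx": -0.1137,"ty": -0.0709,"tz": 0,"turn": -0.347},{"grip": 1,"tx": -0.1251,"ty": -0.0757,"tz": 0,"turn": -0.358},{"grip": 1,"tx": -0.1251,"ty": -0.0757,"tz": 0,"turn": -0.358}])

```text
clock: 14.65
position: [0.5284, -0.1016, 0.0938]
ee_rot: [3.082, 0.595, -0.008]
force: [0.0, 0.8, -1.0]
width: 0.392
```

```bash
python3 st.py | head -12
python3 - <<'E'
from h import *
s=observe();im=get_image('wrist')[:,:,::-1];sc=get_image('scene')[:,:,::-1];t=get_image('top')[:,:,::-1]
a=cv2.resize(sc[175:265,190:310],(400,300),interpolation=cv2.INTER_CUBIC);b=cv2.resize(t[170:260,250:370],(400,300),interpolation=cv2.INTER_CUBIC)
cv2.imwrite('pics/m5.png',np.vstack([np.hstack([a,b]),np.hstack([cv2.resize(im,(400,300)),cv2.resize(sc,(400,300))])]))
E
```

```text
t14.65 s=230 lateral -0.04 mm z 0.0938 yaw 21.9 (tab 22.1) Fax 0.3 Flat 0.7 Fz -1.0 torque [-0.07  0.14 -0.01]
235: -0.0098 -0.0038 -0.008
240: -0.0213 -0.0084 -0.015
245: -0.0330 -0.0128 -0.022
250: -0.0447 -0.0172 -0.021
255: -0.0565 -0.0216 -0.025
260: -0.0680 -0.0260 -0.025
265: -0.0798 -0.0304 -0.024
270: -0.0917 -0.0349 -0.020
275: -0.1033 -0.0393 -0.019
280: -0.1150 -0.0437 -0.013
285: -0.1265 -0.0481 -0.021
```

View pics/m5.png

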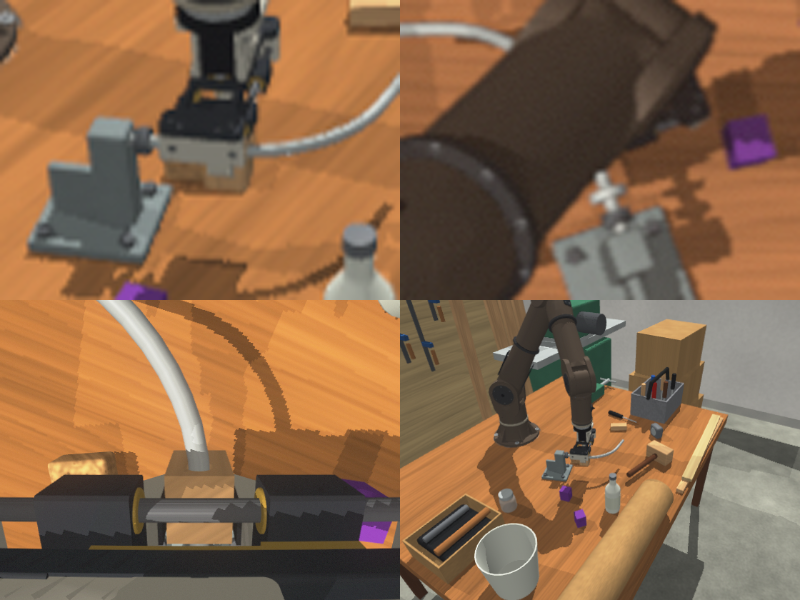

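The montage shows the rod entering the runner's outer mouth, with the runner upright on the first straight and the ring and nut just ahead. Next I'll approach the ring.

Request:
drive_tool(increments=[{"grip": 1,"tx": -0.0098,"ty": -0.0038,"tz": 0,"turn": -0.008},{"grip": 1,"tx": -0.0213,"ty": -0.0084,"tz": 0,"turn": -0.012},{"grip": 1,"tx": -0.033,"ty": -0.0128,"tz": 0,"turn": -0.016},{"grip": 1,"tx": -0.042,"ty": -0.0162,"tz": 0,"turn": -0.017},{"grip": 1,"tx": -0.05,"ty": -0.019,"tz": 0,"turn": -0.017},{"grip": 1,"tx": -0.05,"ty": -0.019,"tz": 0,"turn": -0.017}])

```text
clock: 15.4
position: [0.5089, -0.1089, 0.0939]
ee_rot: [3.087, 0.569, -0.007]
force: [0.4, 1.2, -0.3]
width: 0.391
```

```bash
python3 st.py | head -9
```

```text
t15.40 s=250 lateral 0.14 mm z 0.0939 yaw 20.9 (tab 20.6) Fax 0.8 Flat 1.0 Fz -0.3 torque [-0.04  0.07  0.02]
255: -0.0076 -0.0032 -0.009
260: -0.0192 -0.0076 -0.009
265: -0.0309 -0.0120 -0.008
270: -0.0428 -0.0164 -0.004
275: -0.0544 -0.0209 -0.003
280: -0.0661 -0.0253 0.003
285: -0.0776 -0.0297 -0.005
290: -0.0894 -0.0342 -0.005
```

Request:
drive_tool(increments=[{"grip": 1,"tx": -0.0035,"ty": -0.0014,"tz": 0,"turn": -0.003},{"grip": 1,"tx": -0.007,"ty": -0.0028,"tz": 0,"turn": -0.005},{"grip": 1,"tx": -0.0105,"ty": -0.0042,"tz": 0,"turn": -0.005},{"grip": 1,"tx": -0.014,"ty": -0.0056,"tz": 0,"turn": -0.005},{"grip": 1,"tx": -0.0164,"ty": -0.0064,"tz": 0,"turn": -0.005},{"grip": 1,"tx": -0.0187,"ty": -0.0073,"tz": 0,"turn": -0.005},{"grip": 1,"tx": -0.021,"ty": -0.0082,"tz": 0,"turn": -0.005}])

```text
clock: 16.1
position: [0.5004, -0.1122, 0.0939]
ee_rot: [3.088, 0.561, -0.007]
force: [-0.7, -0.5, -0.8]
width: 0.392
```

```bash
python3 st.py | head -1
```

```text
t16.10 s=260 lateral 0.11 mm z 0.0939 yaw 20.6 (tab 20.3) Fax -0.8 Flat -0.2 Fz -0.8 torque [-0.12  0.21 -0.02]
```

Request:
drive_tool(increments=[{"grip": 1,"tx": -0.0023,"ty": -0.0009,"tz": 0,"turn": 0},{"grip": 1,"tx": -0.0047,"ty": -0.0018,"tz": 0,"turn": 0},{"grip": 1,"tx": -0.007,"ty": -0.0027,"tz": 0,"turn": 0},{"grip": 1,"tx": -0.0094,"ty": -0.0036,"tz": 0,"turn": 0}])

```text
clock: 16.5
position: [0.4966, -0.1137, 0.0939]
ee_rot: [3.088, 0.561, -0.007]
force: [0.3, 0.2, -0.8]
width: 0.391
```

```bash
python3 st.py | head -1
```

```text
t16.50 s=265 lateral 0.03 mm z 0.0939 yaw 20.6 (tab 20.4) Fax 0.4 Flat 0.1 Fz -0.8 torque [-0.11  0.11  0.05]
```

Request:
drive_tool(increments=[{"grip": 1,"tx": -0.0023,"ty": -0.0009,"tz": 0,"turn": 0},{"grip": 1,"tx": -0.0047,"ty": -0.0018,"tz": 0,"turn": 0},{"grip": 1,"tx": -0.007,"ty": -0.0027,"tz": 0,"turn": 0}])

```text
clock: 16.8
position: [0.4943, -0.1146, 0.094]
ee_rot: [3.088, 0.562, -0.006]
force: [2.0, 0.7, -1.9]
width: 0.392
```

```bash
python3 st.py | head -1
```

```text
t16.80 s=265 lateral 0.00 mm z 0.0940 yaw 20.6 (tab 20.4) Fax 2.1 Flat -0.1 Fz -1.9 torque [ 0.17 -0.37 -0.  ]
```

Ring contact felt (about 2 N axial). I'll push on in 3 mm steps.

Request:
drive_tool(increments=[{"grip": 1,"tx": -0.0023,"ty": -0.0009,"tz": 0,"turn": 0},{"grip": 1,"tx": -0.0047,"ty": -0.0018,"tz": 0,"turn": 0},{"grip": 1,"tx": -0.007,"ty": -0.0027,"tz": 0,"turn": 0}])

```text
clock: 17.1
position: [0.4915, -0.1156, 0.094]
ee_rot: [3.088, 0.562, -0.006]
force: [2.9, 1.9, -2.2]
width: 0.386
```

```bash
python3 st.py | head -1
```

```text
t17.10 s=270 lateral -0.01 mm z 0.0940 yaw 20.6 (tab 20.7) Fax 3.4 Flat 0.7 Fz -2.2 torque [ 0.19 -0.33  0.02]
```

Request:
drive_tool(increments=[{"grip": 1,"tx": -0.0023,"ty": -0.0009,"tz": 0,"turn": 0},{"grip": 1,"tx": -0.0047,"ty": -0.0018,"tz": 0,"turn": 0}])

```text
clock: 17.3
position: [0.4896, -0.1163, 0.094]
ee_rot: [3.088, 0.562, -0.006]
force: [3.3, 1.0, -2.1]
width: 0.388
```

```bash
python3 st.py | head -1
```

```text
t17.30 s=270 lateral 0.01 mm z 0.0940 yaw 20.6 (tab 20.7) Fax 3.4 Flat -0.2 Fz -2.1 torque [ 0.15 -0.31 -0.03]
```

Request:
drive_tool(increments=[{"grip": 1,"tx": -0.0023,"ty": -0.0009,"tz": 0,"turn": 0},{"grip": 1,"tx": -0.0047,"ty": -0.0018,"tz": 0,"turn": 0}])

```text
clock: 17.5
position: [0.4876, -0.1171, 0.094]
ee_rot: [3.088, 0.562, -0.006]
force: [2.4, -0.1, -2.0]
width: 0.39
```

Request:
drive_tool(increments=[{"grip": 1,"tx": -0.0023,"ty": -0.0009,"tz": 0,"turn": 0},{"grip": 1,"tx": -0.0035,"ty": -0.0014,"tz": 0,"turn": 0}])

```text
clock: 17.7
position: [0.4861, -0.1177, 0.094]
ee_rot: [3.088, 0.562, -0.006]
force: [2.6, 1.2, -1.9]
width: 0.389
```

```bash
python3 st.py | head -1
```

```text
t17.70 s=275 lateral -0.02 mm z 0.0940 yaw 20.6 (tab 20.7) Fax 2.9 Flat 0.2 Fz -1.9 torque [ 0.23 -0.33 -0.01]
```

Request:
drive_tool(increments=[{"grip": 1,"tx": -0.0023,"ty": -0.0009,"tz": 0,"turn": 0},{"grip": 1,"tx": -0.0047,"ty": -0.0018,"tz": 0,"turn": 0}])

```text
clock: 17.9
position: [0.4843, -0.1184, 0.0941]
ee_rot: [3.088, 0.562, -0.005]
force: [6.8, 3.5, -4.2]
width: 0.392
```

Request:
drive_tool(increments=[{"grip": 1,"tx": -0.0023,"ty": -0.0009,"tz": 0,"turn": 0},{"grip": 1,"tx": -0.0035,"ty": -0.0014,"tz": 0,"turn": 0}])

```text
clock: 18.1
position: [0.4844, -0.1184, 0.0943]
ee_rot: [3.088, 0.563, -0.001]
force: [9.1, 4.1, -6.1]
width: 0.391
```

```bash
python3 st.py | head -1
```

```text
t18.10 s=280 lateral -0.04 mm z 0.0943 yaw 20.7 (tab 21.1) Fax 10.0 Flat 0.6 Fz -6.1 torque [ 0.73 -1.66  0.  ]
```

The ring is hard on the nut (position stopped, axial 10 N). I'll hold about 10 N for a second.

Request:
drive_tool(increments=[{"grip": 1,"tx": -0.0035,"ty": -0.0014,"tz": -0.0005,"turn": 0},{"grip": 1,"tx": -0.0035,"ty": -0.0014,"tz": -0.0005,"turn": 0},{"grip": 1,"tx": -0.0035,"ty": -0.0014,"tz": -0.0005,"turn": 0}])

```text
clock: 18.4
position: [0.4844, -0.1183, 0.0943]
ee_rot: [3.087, 0.565, 0.002]
force: [7.8, 3.6, -4.4]
width: 0.393
```

```bash
python3 st.py | head -1
```

```text
t18.40 s=280 lateral -0.01 mm z 0.0943 yaw 20.7 (tab 21.1) Fax 8.6 Flat 0.5 Fz -4.4 torque [ 0.63 -1.33  0.  ]
```

Request:
drive_tool(increments=[{"grip": 1,"tx": -0.004,"ty": -0.0015,"tz": -0.0005,"turn": 0},{"grip": 1,"tx": -0.004,"ty": -0.0015,"tz": -0.0005,"turn": 0},{"grip": 1,"tx": -0.004,"ty": -0.0015,"tz": -0.0005,"turn": 0},{"grip": 1,"tx": -0.004,"ty": -0.0015,"tz": -0.0005,"turn": 0},{"grip": 1,"tx": -0.004,"ty": -0.0015,"tz": -0.0005,"turn": 0},{"grip": 1,"tx": -0.004,"ty": -0.0015,"tz": -0.0005,"turn": 0}])

```text
clock: 19.0
position: [0.4845, -0.1183, 0.0944]
ee_rot: [3.086, 0.566, 0.006]
force: [7.9, 3.7, -4.6]
width: 0.391
```

Request:
drive_tool(increments=[{"grip": 1,"tx": -0.004,"ty": -0.0015,"tz": -0.0005,"turn": 0},{"grip": 1,"tx": -0.004,"ty": -0.0015,"tz": -0.0005,"turn": 0},{"grip": 1,"tx": -0.004,"ty": -0.0015,"tz": -0.0005,"turn": 0},{"grip": 1,"tx": -0.004,"ty": -0.0015,"tz": -0.0005,"turn": 0}])

```text
clock: 19.4
position: [0.4845, -0.1183, 0.0944]
ee_rot: [3.086, 0.568, 0.01]
force: [7.4, 4.5, -3.8]
width: 0.397
```

```bash
python3 st.py | head -1
```

```text
t19.40 s=280 lateral -0.03 mm z 0.0944 yaw 20.8 (tab 21.1) Fax 8.5 Flat 1.5 Fz -3.8 torque [ 0.73 -1.46  0.04]
```

Request:
drive_tool(increments=[{"grip": 1,"tx": -0.005,"ty": -0.0019,"tz": -0.001,"turn": 0},{"grip": 1,"tx": -0.005,"ty": -0.0019,"tz": -0.001,"turn": 0},{"grip": 1,"tx": -0.005,"ty": -0.0019,"tz": -0.001,"turn": 0},{"grip": 1,"tx": -0.005,"ty": -0.0019,"tz": -0.001,"turn": 0},{"grip": 1,"tx": -0.005,"ty": -0.0019,"tz": -0.001,"turn": 0},{"grip": 1,"tx": -0.005,"ty": -0.0019,"tz": -0.001,"turn": 0},{"grip": 1,"tx": -0.005,"ty": -0.0019,"tz": -0.001,"turn": 0},{"grip": 1,"tx": -0.005,"ty": -0.0019,"tz": -0.001,"turn": 0},{"grip": 1,"tx": -0.005,"ty": -0.0019,"tz": -0.001,"turn": 0},{"grip": 1,"tx": -0.005,"ty": -0.0019,"tz": -0.001,"turn": 0}])

```text
clock: 20.4
position: [0.4846, -0.1183, 0.0945]
ee_rot: [3.085, 0.569, 0.015]
force: [8.6, 4.9, -3.7]
width: 0.392
```

```bash
python3 st.py | head -1
```

```text
t20.40 s=280 lateral -0.02 mm z 0.0945 yaw 20.9 (tab 21.1) Fax 9.8 Flat 1.4 Fz -3.7 torque [ 0.89 -1.65 -0.02]
```

Request:
drive_tool(increments=[{"grip": 1,"tx": -0.001,"ty": -0.0004,"tz": -0.002,"turn": 0},{"grip": 1,"tx": -0.001,"ty": -0.0004,"tz": -0.003,"turn": 0},{"grip": 1,"tx": -0.0005,"ty": -0.0002,"tz": -0.003,"turn": 0},{"grip": -0.4,"tx": 0,"ty": 0,"tz": -0.003,"turn": 0},{"grip": -0.4,"tx": 0,"ty": 0,"tz": -0.003,"turn": 0},{"grip": -0.4,"tx": 0,"ty": 0,"tz": -0.003,"turn": 0},{"grip": -0.4,"tx": 0,"ty": 0,"tz": -0.003,"turn": 0},{"grip": -0.4,"tx": 0,"ty": 0,"tz": -0.003,"turn": 0}])

```text
clock: 21.2
position: [0.4844, -0.1184, 0.0932]
ee_rot: [3.085, 0.569, 0.015]
force: [0.2, 0.2, 0.3]
width: 0.696
```

```bash
python3 st.py | head -1; python3 -c "
from h import *
print(observe()['width'])"
```

```text
t21.20 s=280 lateral -0.05 mm z 0.0932 yaw 20.9 (tab 21.1) Fax 0.3 Flat 0.2 Fz 0.3 torque [-0.07  0.09 -0.02]
0.6960379043780006
```

Request:
drive_tool(increments=[{"grip": -0.4,"tx": 0,"ty": 0,"tz": 0.03,"turn": 0},{"grip": -0.4,"tx": 0,"ty": 0,"tz": 0.08,"turn": 0},{"grip": -0.4,"tx": 0,"ty": 0,"tz": 0.16,"turn": 0},{"grip": -0.4,"tx": 0,"ty": 0,"tz": 0.26,"turn": 0},{"grip": -0.4,"tx": 0,"ty": 0,"tz": 0.36,"turn": 0},{"grip": -0.4,"tx": 0,"ty": 0,"tz": 0.46,"turn": 0},{"grip": -0.4,"tx": -0.08,"ty": -0.03,"tz": 0.5,"turn": 0},{"grip": -0.4,"tx": -0.15,"ty": -0.06,"tz": 0.5,"turn": 0},{"grip": -0.4,"tx": -0.15,"ty": -0.06,"tz": 0.5,"turn": 0},{"grip": -0.4,"tx": -0.15,"ty": -0.06,"tz": 0.5,"turn": 0}])

```text
clock: 22.2
position: [0.4241, -0.1424, 0.2938]
ee_rot: [3.087, 0.569, 0.017]
force: [0.2, 1.1, -0.2]
width: 0.694
```

Run:
```python
from h import *
s=observe();print(s['clock'],s['position'],s['force']);np.save('w6.npy',s,allow_pickle=True)
im=get_image('wrist')[:,:,::-1];sc=get_image('scene')[:,:,::-1]
cv2.imwrite('pics/w6.png',im);cv2.imwrite('pics/s6.png',sc)
C=cam('wrist',s);c=proj(C,[[.475,-.122,.12]])[0];print(c)
x=int(np.clip(c[0]-100,0,360));y=int(np.clip(c[1]-75,0,270))
a=cv2.resize(im[y:y+150,x:x+200],(400,300),interpolation=cv2.INTER_CUBIC)
b=cv2.resize(sc[195:255,195:275],(400,300),interpolation=cv2.INTER_CUBIC)
cv2.imwrite('pics/m6.png',np.vstack([np.hstack([a,b]),np.hstack([cv2.resize(im,(400,300)),cv2.resize(sc,(400,300))])]));print(x,y)
```

```text
22.2 [ 0.42406271 -0.14243106  0.29380718] [ 0.23122305  1.06133005 -0.15268205]
[276.32870357 130.66638875]
176 55
```

View pics/m6.png

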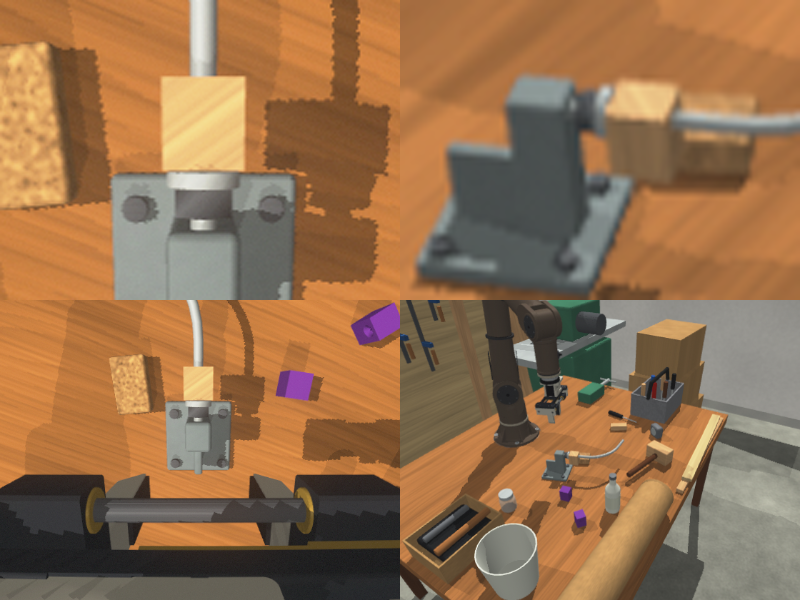

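The runner hangs upright and square on the rod, at crop (203,125). Its lower face is at row 172, against the ring at (203,180), and the ring is against the nut at (203,205). I see no gap, and nothing else near the jig has moved. I'm handing in.

```bash
python3 -c "
from cell import *
s=observe();print(s['clock'],abs(s['dq']).max(),s['force']);print(sign_off())"
```

```text
22.3 0.023828095446071916 [ 0.17601169 -0.57119207  1.15271045]
the job is handed in; nothing more can be done
None
```

The runner is on the rod, flush against the stop ring, with the ring hard against its locknut. I handed the job in at 22.3 s; no verdict came back.

- **What I did:** I gripped the runner across its 36 mm faces (the jaws read 35.9 mm) and threaded it on the free end. I slid it round the bend of about 73° with axial and sideways forces within about 1 N, which is the sensor's noise. The ring slid at about 3 N and stopped dead on the nut. I held 8.5–10 N along the rod for over 2 s; the largest force I read, sideways and vertical parts included, was about 12 N.
- **Last checks:** The wrist and scene pictures showed the runner upright and square on the rod, with no visible gap to the ring. The gripper was open and clear of everything. The bystanders in view looked undisturbed, but I did not measure them.
- **What disagreed:** The top and wrist cameras differed by 2–3 mm on the rod near its tip. I aimed between them and the runner went on without any felt contact. During the press I read 4–6 N vertical and the tool tilted by about 0.01–0.02 rad; the vertical force was gone after release. My first two move calls were refused because their rows left out some values, but this cost no arm time.

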